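Load specimen pots and wind them in under the magnifier lamp

ROBOT

A 6-joint arm with a two-finger parallel gripper is mounted at the origin on the work surface. World frame = base frame: x ahead of the robot, y to its left, z up, the work surface at z = 0. Lengths are in m, angles in rad, forces in N, time in s.
With the tool pointing down it reaches from about 0.35 to 0.925 m from the base axis. Payload 6.4 kg.
Tool frame: the origin (TCP) lies at the very end of the fingers, on their centre line; the grasp point (between the pads) lies 19 mm behind it; z points along the fingers, y is the direction in which the jaws open and shut (so a half turn about z gives the same grasp; the last joint's range is limited). The gripper opens to 85 mm and grips with 20 to 120 N. Pads are 22 mm wide; open, the fingers measure 114 mm over their backs; the gripper's body (76 mm by 85 mm) begins 54 mm behind the grasp point. The pads swing forward as they close: fully open they stand 13 mm farther back than shut.
Start: joints at [-1.368, 0.245, 1.558, -0, 1.339, -0.174], TCP at [0.239, -0.604, 0.231] pointing down, gripper open.
Joint ranges: [-3.13, 3.13], [-1.02, 2.26], [0.13, 2.54], [-0.95, 4.09], [0.21, 2.88], [-2.74, 2.74]. Speed limits (rad/s): [2.57, 2.57, 3.14, 3.14, 3.14, 3.14].

INTERFACE

Orientations are given as a unit quaternion [x, y, z, w].
In Python, from station import telemetry, vision, env gives the robot as it stands.
- The arm moves only by the shell command python3 -m jog 'ROWS'. ROWS is JSON, a list of rows, each a list of 5 numbers: the shift along the world's x, y, z in mm, then the turn about the world's z in degrees, then the opening, from 0 (shut) to 1 (fully open). In form: [[x, y, z, twist, grip], ...]. A call has 1 to 8 rows; each row shifts and turns the commanded pose from where the row before left it; what a row does not reach is not made up. A row lasts 1/10 s, in which the tool goes at most 50 mm and 8.59 degrees, less where a joint would pass 70% of its speed; a pose out of reach is approached as far as the arm can. A call with a gripper value outside its range is refused whole. The fingers move at their own pace and stop on an object; the grip force is fixed at half the most. Time passes only in rows, so rows that do not move let the fingers close. It gives the time, the measured TCP pose, the force and the opening at its end, in the units of the state.
- telemetry.sense(): the state, without advancing time (a new reading comes with each control period).
- vision.capture(name): name is "scene" or "top" or "wrist"; returns a dict with "img" (384x512x3 uint8, red, green, blue), "intrinsics" (3x3 intrinsics, pixels), "origin" and "attitude" of the camera in the world; the wrist camera has in their place "T_tool_cam" (4x4, takes a point from camera to tool coordinates, whose origin is the TCP and whose axes are the flange's). Camera axes: x right, y down, z forward; pixel columns grow to the right and rows downward; lengths in m; the calibration is good to about 2 mm. A picture is of the moment at which its call begins: read the wrist's pose just before it. There is no depth.
- env.close_job(): hands the job in, once; it reports no verdict.
The state is a dict: "time": time; "qpos": joint angles; "joint_vel": joint speeds; "effort": joint torques, N m; "eef_pos": TCP position; "eef_rot": TCP orientation; "force": force on the tool from outside, world axes, zero at the start; "moment": the same for the moment, N m; "finger_gap": finger opening in m.
Only numpy, scipy, OpenCV 4.12 (cv2) and the standard library are available. Lean on these libraries where they do the work, as an engineer would, in place of code of your own. Each camera call takes 0.05 s, during which the arm holds its last target. There are 200 camera calls.

TASK

Swing the magnifier lamp's arm well clear to the left of the loading end, then stand every specimen pot from the desk upright in the tray, one to a pocket. Then wind the loaded tray fully home by pushing the star wheel's spokes, never the tray itself, and swing the lamp back so that its lens is centred over the tray. Leave the other things on the desk where they are.

Things in the scene. Friction and masses are not known exactly. Their poses are not given: they have to be found in the camera images.
- pot1: screw-capped specimen pot, clear body 44 mm across with amber contents, white cap 48 mm across (from 36 to 50 mm up), 50 mm tall, about 80 g; origin at the centre of its underside, z up along its axis; one of up to four alike, absent (None) in some starts
- pot2: screw-capped specimen pot, clear body 44 mm across with amber contents, white cap 48 mm across (from 36 to 50 mm up), 50 mm tall, about 80 g; origin at the centre of its underside, z up along its axis; one of up to four alike, absent (None) in some starts
- pot3: screw-capped specimen pot, clear body 44 mm across with amber contents, white cap 48 mm across (from 36 to 50 mm up), 50 mm tall, about 80 g; origin at the centre of its underside, z up along its axis; one of up to four alike, absent (None) in some starts
- pot4: screw-capped specimen pot, clear body 44 mm across with amber contents, white cap 48 mm across (from 36 to 50 mm up), 50 mm tall, about 80 g; origin at the centre of its underside, z up along its axis; one of up to four alike, absent (None) in some starts
- station: specimen viewing station fixed to the desk: grey base plate 270 x 440 mm, 14 mm thick, carrying the sliding tray, the star wheel on its drive box and the lamp post. Origin on the desk, its x away from the robot at yaw 0, its y to the left (all 'station' directions below are these). The base plate covers station x -135 to 135, y -140 to 300 mm
- tray_mid (a point): centre of the upper side of the tray's floor, 25 mm above the desk; axes as the station's. The tray is a row of four square pockets along its x, at x = -90, -30, 30 and 90 mm from here, each 56 x 56 mm, with rims and dividers 8 mm high (outside 244 x 62 mm); one pot stands in each pocket
- tray (a joint): travel of the tray along station +y, 0 to 0.11 m. At the loading end it reads 0 to 0.02; at 0.11 it is fully home against its stop, over the light panel, tray_mid then at station (0, 20) mm. It is driven by the star wheel, 19.6 mm per rad, and pushing the tray itself does not work (about 20 N, and not allowed)
- wheel (a joint): turn of the star wheel, rad, clockwise seen from above is positive, 0 to 5.6 (5.6 = tray fully home). Stiff (0.4 N m, about 6 N at 65 mm radius), stays where left. Five round spokes 10 mm thick with 18 mm ball ends, reaching 92 mm from the axis; spoke k (0 to 4) points at the angle k x 72 degrees minus this value, anticlockwise from station +x
- wheel_axis (a point): centre of the star wheel (upright axis), at the mid-height of its level spokes, 62 mm above the desk; axes as the station's. Hub radius 22 mm. Under the spokes the drive box's top is 34 mm above the desk. A hood with its roof at 78 to 84 mm above the desk, 190 mm long along station y, covers the half of the wheel from 10 mm beyond the axis (station +x); the half towards the robot is open from above. Pushing the near spokes towards station +y (left) winds the tray in
- lamp (a joint): angle of the hinged magnifier-lamp arm, rad, clockwise seen from above is positive, -0.75 to 1.2; at 0 it points from its post along station -x, with the lens over the tray's home position; at negative values it hangs over the loading end, at 1.0 it is well clear to the left. Light friction (0.1 N m), stays where left
- lamp_hinge (a point): the lamp arm's upright hinge axis on its post, 155 mm above the desk; axes as the station's
- lens (a point): centre of the lamp's lens, 170 mm from the hinge axis, 163 mm above the desk. The lamp ring is 104 mm across and spans 154 to 172 mm above the desk
- lamp_pin (a point): top of the black upright grip pin (14 mm thick, 50 mm tall, top 220 mm above the desk) on the outer edge of the lamp ring, 215 mm from the hinge axis
- pills: small amber pill jar, 32 mm across, 65 mm tall, origin at its underside; a bystander, leave it where it is
- tape: roll of paper tape, 70 mm across, 19 mm high, lying flat, origin at its underside; a bystander, leave it where it is
- sanitiser: hand sanitiser pump bottle, 68 mm across, 200 mm tall, origin at its underside; a bystander, leave it where it is
- beaker: grey open cup, 70 mm across, 90 mm tall, origin at its underside; a bystander, leave it where it is
- stapler: stapler, 130 x 34 x 43 mm, origin at its underside; a bystander, leave it where it is
- oximeter: finger-clip oximeter, 60 x 34 x 30 mm, origin at its underside; a bystander, leave it where it is
There are look-alikes about, which are no part of the job. What is shaped like the pot3 but green, pink or yellow is not meant.

How it is judged:
By the outcome, as a careful person would: the job done as asked, in the order asked, and still so for the second after the job is handed in, with the robot touching nothing.
Of pot1, pot2, pot3, pot4 only 2 to 4 are there at a start; the rules pass over those that are not, and their reading is None.
At some moment in a run one of pot1, pot2, pot3, pot4 may be knocked a few centimetres aside while the robot is not near it.
Once in a run the grip may slacken for a moment while it holds something.
It also fails if it takes over 210 s, if anything falls off the work surface, if the arm or the gripper's body presses on something with over 40 N, if the wrist force passes 120 N, or if a joint passes its speed limit or range.

## Working session

There is one attempt and no reset: what is moved stays moved. The work goes in short steps, Python scripts to look and compute and a shell command to move; the robot and the scene stay as the last step left them, time stands still between calls to the robot, and variables do not carry over. Pictures are saved under pics/ and viewed, about 12 in all and at most 16, crops included, and the job is handed in when it is done.

```bash
mkdir -p pics; ls; cat > h.py <<'E'
import numpy as np,cv2,sys
from station import telemetry,vision,env
from scipy.spatial.transform import Rotation as R
def cap(name,fn=None):
    s=telemetry.sense(); d=vision.capture(name)
    K=np.array(d["intrinsics"])
    if name=="wrist":
        T=np.eye(4);T[:3,:3]=R.from_quat(s["eef_rot"]).as_matrix();T[:3,3]=s["eef_pos"]
        T=T@np.array(d["T_tool_cam"])
    else:
        T=np.eye(4);a=np.array(d["attitude"]);T[:3,:3]=a if a.shape==(3,3) else R.from_quat(a).as_matrix();T[:3,3]=d["origin"]
    if fn:
        cv2.imwrite("pics/"+fn+".png",cv2.cvtColor(d["img"],cv2.COLOR_RGB2BGR)); np.savez("pics/"+fn+".npz",K=K,T=T)
    return d["img"],K,T
def load(fn):
    z=np.load("pics/"+fn+".npz");return z["K"],z["T"]
def p2w(K,T,u,v,z):
    r=T[:3,:3]@np.linalg.inv(K)@np.array([u,v,1.]);o=T[:3,3];return o+r*(z-o[2])/r[2]
def w2p(K,T,p):
    c=T[:3,:3].T@(np.array(p)-T[:3,3]);q=K@c;return q[:2]/q[2]
E
python3 - <<'E'
from h import *
for n in("scene","top"):
    i,K,T=cap(n,n+"0");print(n,K.round(1).tolist(),T.round(3).tolist())
    cv2.imwrite(f"pics/{n}0b.png",cv2.resize(cv2.cvtColor(i,cv2.COLOR_RGB2BGR),(800,600),interpolation=cv2.INTER_CUBIC))
print(telemetry.sense())
E
```

```text
pics
scene [[407.4, 0.0, 254.3], [0.0, 407.4, 194.8], [0.0, 0.0, 1.0]] [[0.304, 0.662, -0.685, 1.402], [0.952, -0.203, 0.227, -0.221], [0.011, -0.721, -0.693, 1.001], [0.0, 0.0, 0.0, 1.0]]
top [[374.4, 0.0, 258.0], [0.0, 374.4, 193.7], [0.0, 0.0, 1.0]] [[-0.029, -0.982, 0.186, 0.344], [-1.0, 0.029, -0.001, 0.085], [-0.005, -0.186, -0.983, 1.343], [0.0, 0.0, 0.0, 1.0]]
{'time': 0.1, 'qpos': array([-1.36808666e+00,  2.45709887e-01,  1.55887353e+00, -1.10107106e-05,
        1.33871690e+00, -1.74092947e-01]), 'joint_vel': array([ 0.00016074, -0.00141997, -0.00452241,  0.00025937, -0.00029121,
       -0.00222641]), 'effort': array([-5.37780179e-04, -4.30669820e+01, -3.27129543e+01, -2.26087486e-04,
        2.77849067e-03,  8.54782058e-06]), 'eef_pos': array([ 0.23907298, -0.60390439,  0.23032248]), 'eef_rot': array([ 9.82304311e-01,  1.87289911e-01, -1.75725823e-05, -8.53663537e-04]), 'force': array([-0.43930368, -0.38359651,  0.04757989]), 'moment': array([-0.02396513, -0.04607934,  0.06967725]), 'finger_gap': 0.08547362364212165}
```

View pics/top0b.png

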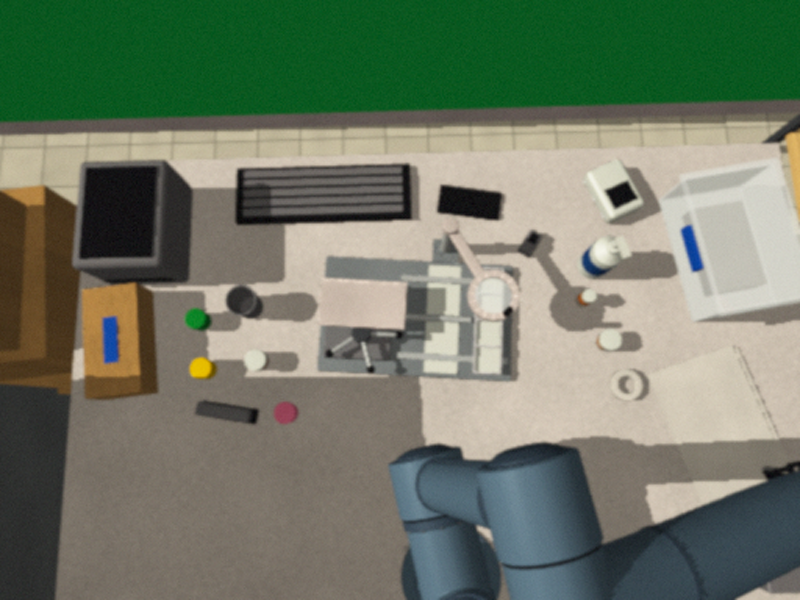

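View pics/scene0b.png

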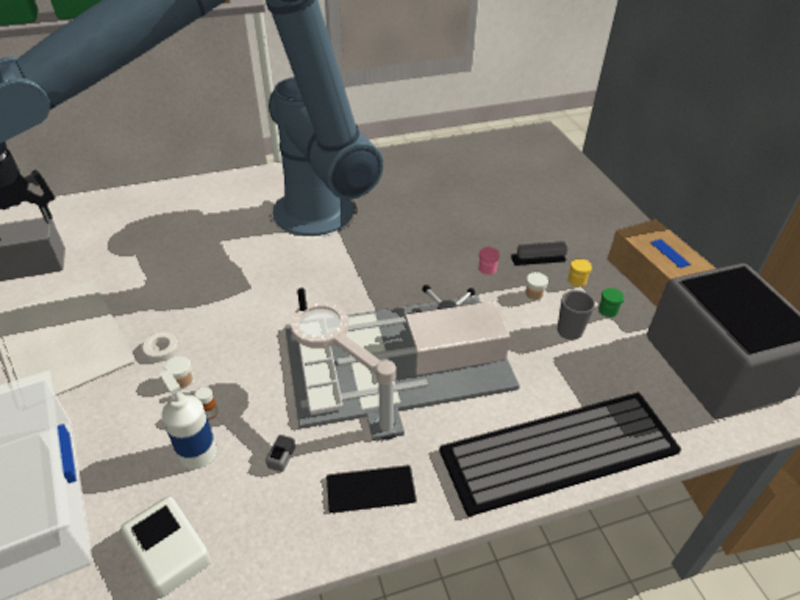

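The top view shows the station in the centre, with the lamp over the loading end (ring ~(493,295), pin ~(508,311)). White-capped pots are at (255,360) and (609,340). The pill jar is at (587,297), and the look-alikes are green, yellow and pink on the left. Next I enlarge the station.

```bash
python3 - <<'E'
from h import *
i=cv2.imread("pics/top0.png")[145:255,195:345]
cv2.imwrite("pics/c1.png",cv2.resize(i,None,fx=5.3,fy=5.3,interpolation=cv2.INTER_CUBIC))
K,T=load("top0")
for n,u,v,z in [("potL",255,358,.05),("potR",609,337,.05),("pills",587,296,.065),("tape",628,385,.019),("sanit",605,247,.2),("oxi",530,243,.03),("pin",508,311,.22),("lens",493,295,.163),("beaker",243,301,.09),("pink",285,411,.05)]:
    print(n,p2w(K,T,u*.64,v*.64,z).round(3))
E
```

```text
potL [0.474 0.416 0.05 ]
potR [ 0.498 -0.37   0.05 ]
pills [ 0.589 -0.325  0.065]
tape [ 0.392 -0.414  0.019]
sanit [ 0.663 -0.327  0.2  ]
oxi [ 0.725 -0.215  0.03 ]
pin [ 0.534 -0.119  0.22 ]
lens [ 0.578 -0.101  0.163]
beaker [0.595 0.434 0.09 ]
pink [0.357 0.348 0.05 ]
```

View pics/c1.png

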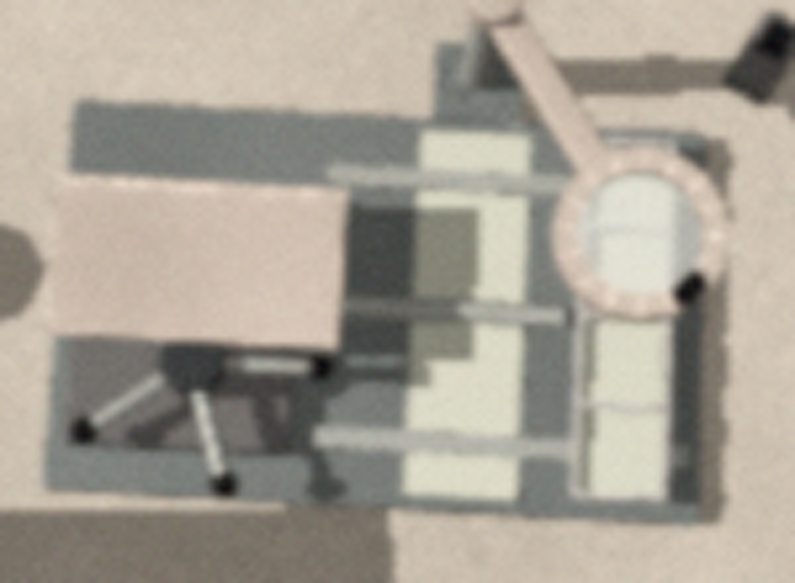

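The crop shows plate corners at about (75,100), (45,490) and (715,520). The tray lies at x 578-670, with its bottom corners at (575,498) and (668,500). Wheel ball ends are at (82,432), (223,485) and (320,367), and the pin is at (690,287).

```bash
python3 - <<'E'
from h import *
K,T=load("top0")
f=lambda u,v,z:p2w(K,T,195+u/5.3-.4,145+v/5.3-.4,z)[:2]
tl,bl,br=f(75,100,.014),f(45,490,.014),f(715,520,.014)
print(tl,bl,br,np.linalg.norm(tl-bl),np.linalg.norm(bl-br))
d=bl-br; yaw=np.arctan2(d[1],d[0])-np.pi/2; e=tl-bl; print(np.degrees(yaw),np.degrees(np.arctan2(e[1],e[0])))
Rm=lambda a:np.array([[np.cos(a),-np.sin(a)],[np.sin(a),np.cos(a)]])
o=((bl-Rm(yaw)@[-.135,.3])+(br-Rm(yaw)@[-.135,-.14])+(tl-Rm(yaw)@[.135,.3]))/3
print("station",o)
S=lambda p:Rm(yaw).T@(p-o)
hinge=f(497,8,.172);print("hinge st",S(hinge),"lens st",S(f(640,232,.163)),"pin st",S(f(690,287,.22)), "pin w",f(690,287,.22))
for b in[(82,432),(223,485),(320,367)]:print("ball st",S(f(*b,.062)),f(*b,.062))
for b in[(575,498),(668,500),(622,408)]:print("tray st",S(f(*b,.033)))
print("hood",[S(f(*b,.084)) for b in [(55,335),(338,348),(348,190),(60,178)]])
E
```

```text
[0.71389556 0.26191848] [0.44537441 0.28316896] [ 0.41243916 -0.16219181] 0.26936071442169535 0.4465769125177909
-4.22942851110344 -4.52489634699371
station [ 0.5574721  -0.02860266]
hinge st [0.16197332 0.02163574] lens st [ 0.02707186 -0.06976956] pin st [-0.0158791  -0.09084575] pin w [ 0.53493633 -0.11802992]
ball st [-0.09955467  0.27403116] [0.47839845 0.25202444]
ball st [-0.12960664  0.18100069] [0.44156729 0.16146366]
ball st [-0.05044168  0.12218889] [0.51617927 0.09697357]
tray st [-0.12575334 -0.04856807]
tray st [-0.1243459  -0.10954743]
tray st [-0.06506754 -0.07830783]
hood [array([-0.0402194 ,  0.29259961]), array([-0.04061661,  0.11082543]), array([0.06323084, 0.10895702]), array([0.06302558, 0.29669239])]
```

```bash
python3 -m jog '[[0,0,40,0,1],[25,40,0,0,1],[25,40,0,0,1],[25,40,0,0,1],[25,40,0,0,1],[25,40,0,0,1],[25,40,0,0,1],[25,40,0,0,1]]'; python3 -m jog '[[25,40,0,0,1],[25,40,0,0,1],[25,40,0,0,1],[25,40,0,0,1],[20,40,0,0,1],[0,0,0,0,1],[0,0,0,0,1]]'
python3 - <<'E'
from h import *
i,K,T=cap("wrist","w1");print(telemetry.sense()["eef_pos"],T.round(3).tolist(),K.tolist())
E
```

```text
time: 0.9
eef_pos: [0.4147, -0.3225, 0.2709]
eef_rot: [0.982, 0.187, -0.0, -0.0]
force: [0.2, -0.7, -0.5]
finger_gap: 0.0854
time: 1.6
eef_pos: [0.5341, -0.1236, 0.2708]
eef_rot: [0.982, 0.188, -0.001, -0.0]
force: [-0.0, 1.1, 0.6]
finger_gap: 0.0857
[ 0.53387347 -0.12450881  0.27086682] [[0.37, -0.881, -0.294, 0.609], [-0.929, -0.352, -0.116, -0.095], [-0.001, 0.316, -0.949, 0.414], [0.0, 0.0, 0.0, 1.0]] [[280.58466907169253, 0.0, 256.27364982933676], [0.0, 280.58466907169253, 189.39198430022932], [0.0, 0.0, 1.0]]
```

View pics/w1.png

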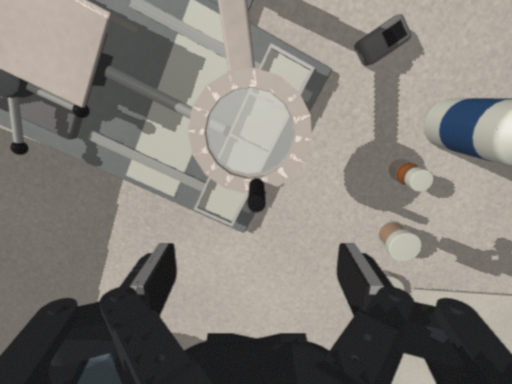

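The wrist view shows the pin just ahead of the jaws, spanning (257,183)-(257,207), and the ring centred at (250,129). The pot cap is at (403,244).

```bash
python3 - <<'E'
from h import *
K,T=load("w1")
for n,u,v,z in[("pin",257,202,.22),("lens",250,129,.163),("potR",403,244,.05),("pill",418,180,.065),("ball1",18,148,.062),("ball2",82,111,.062),("trayFR",242,222,.033),("trayNR",196,210,.033),("plate",246,230,.014),("platefar",329,72,.014)]: print(n,p2w(K,T,u,v,z).round(3))
E
```

```text
pin [ 0.54  -0.123  0.22 ]
lens [ 0.581 -0.1    0.163]
potR [ 0.498 -0.37   0.05 ]
pill [ 0.59  -0.328  0.065]
ball1 [0.439 0.162 0.062]
ball2 [0.515 0.095 0.062]
trayFR [ 0.435 -0.141  0.033]
trayNR [ 0.428 -0.071  0.033]
plate [ 0.416 -0.154  0.014]
platefar [ 0.672 -0.173  0.014]
```

```bash
python3 -m jog '[[4,4,-40,0,1],[0,0,-44,0,1],[0,0,0,0,0.3],[0,0,0,0,0.3],[0,0,0,0,0.3],[0,0,0,0,0.3]]'; python3 -m jog '[[-13,32,0,-6,0.3],[-8,33,0,-6,0.3],[-3,34,0,-6,0.3],[3,34,0,-6,0.3],[8,34,0,-6,0.3]]';python3 -m jog '[[13,32,0,-6,0.3],[19,29,0,-6,0.3],[23,26,0,-6,0.3],[27,22,0,-6,0.3],[30,17,0,-6,0.3],[0,0,0,0,0.3],[0,0,0,0,0.3]]'
python3 - <<'E'
from h import *
i,K,T=cap("top","t1");s=telemetry.sense();print(s["eef_pos"],s["qpos"],s["force"])
i,K,T=cap("wrist","w2")
a=cv2.imread("pics/t1.png")[130:330,100:480];b=cv2.imread("pics/w2.png")
a=cv2.resize(a,(800,421));cv2.imwrite("pics/m1.png",a)
E
```

```text
time: 2.25
eef_pos: [0.5395, -0.1215, 0.1901]
eef_rot: [0.982, 0.187, 0.002, 0.001]
force: [-0.4, -0.1, -0.1]
finger_gap: 0.0285
time: 2.75
eef_pos: [0.5257, 0.0475, 0.1893]
eef_rot: [0.997, -0.076, 0.002, 0.0]
force: [0.6, -0.9, 0.4]
finger_gap: 0.0254
time: 3.45
eef_pos: [0.6382, 0.173, 0.1887]
eef_rot: [0.945, -0.328, 0.001, -0.0]
force: [0.3, 0.2, -0.8]
finger_gap: 0.0255
[0.63759158 0.1726571  0.18850091] [9.31196823e-02 3.06172696e-01 1.56412942e+00 9.26874896e-05
 1.26969743e+00 2.33369951e+00] [-0.35188838  0.65223308 -0.16567344]
```

View pics/w2.png

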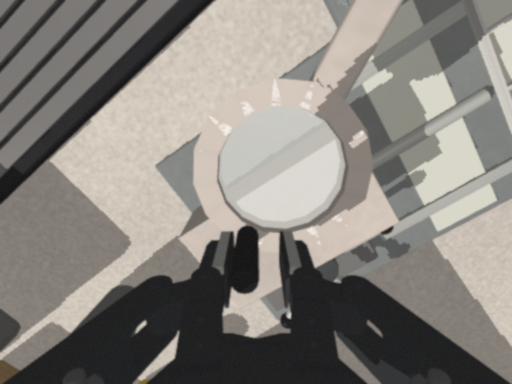

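The pin sits between the pads at (245,262) and the ring is at (282,167), now over the hood. I'll compute the lamp angle from that.

```bash
python3 - <<'E'
from h import *
K,T=load("w2")
l=p2w(K,T,282,167,.163)[:2];h=np.array([.728,-.021]);d=l-h
print(l,np.hypot(*d),np.radians(175.7)-np.arctan2(d[1],d[0]))
E
```

```text
[0.65802933 0.13417779] 0.170223506633276 1.072139670134359
```

View pics/m1.png

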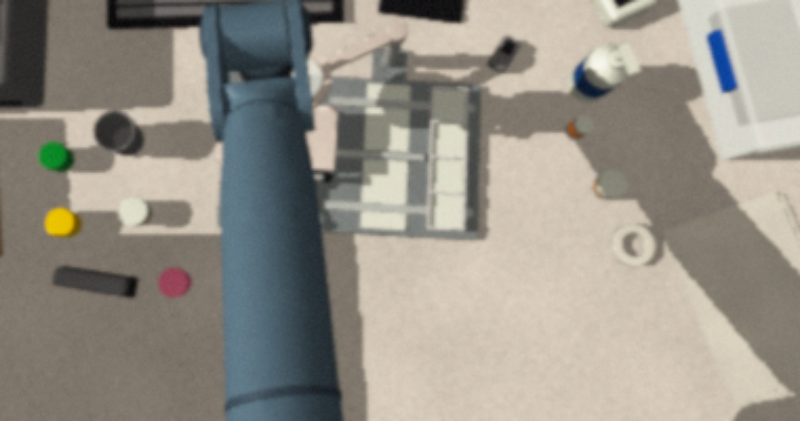

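```bash
python3 -m jog '[[0,0,35,0,0.4],[0,0,40,0,0.6],[-27,40,0,6,1],[-27,40,0,6,1],[-27,40,0,6,1],[-27,40,0,6,1],[-27,40,0,6,1],[-27,40,0,4,1]]'; python3 -m jog '[[0,0,-40,0,1],[0,0,-25,0,1],[0,0,0,0,1],[0,0,0,0,1]]'
python3 - <<'E'
from h import *
i,K,T=cap("wrist","w3");s=telemetry.sense();print(s["eef_pos"],s["qpos"],s["force"])
E
```

```text
time: 4.35
eef_pos: [0.4736, 0.4131, 0.2631]
eef_rot: [0.999, -0.037, 0.0, -0.0]
force: [1.0, 1.2, 0.5]
finger_gap: 0.0854
time: 4.75
eef_pos: [0.4753, 0.412, 0.1981]
eef_rot: [0.999, -0.039, 0.0, -0.0]
force: [-0.7, 0.8, -0.1]
finger_gap: 0.0855
[0.47607827 0.41243332 0.19937578] [ 5.34174970e-01  2.26305227e-01  1.64007790e+00 -3.88862004e-05
  1.27247121e+00  2.18272076e+00] [ 0.54341331 -0.17595074  0.37630326]
```

View pics/w3.png

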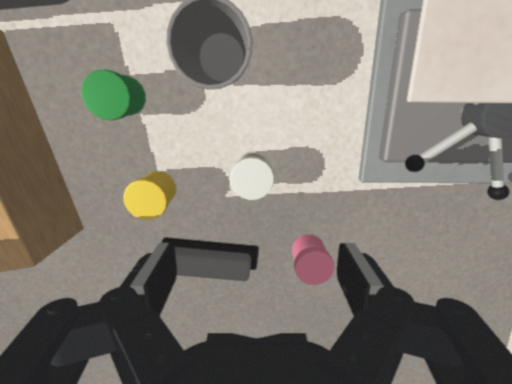

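The wrist view shows the white cap at (251,178), with yellow, green, pink, the stapler and the beaker all apart from it.

```bash
python3 - <<'E'
from h import *
K,T=load("w3")
for n,u,v,z in[("pot",251,178,.05),("beaker",209,40,.09),("stap",215,260,.04),("pink",314,267,.05),("yel",146,199,.05),("ball",414,163,.062),("ball",498,192,.062)]: print(n,p2w(K,T,u,v,z).round(3))
E
```

```text
pot [0.472 0.416 0.05 ]
beaker [0.601 0.439 0.09 ]
stap [0.368 0.47  0.04 ]
pink [0.355 0.35  0.05 ]
yel [0.457 0.535 0.05 ]
ball [0.479 0.249 0.062]
ball [0.44  0.158 0.062]
```

```bash
python3 -m jog '[[-4,4,-45,0,1],[0,0,-45,0,1],[0,0,-45,0,1],[0,0,-40,0,1],[0,0,0,0,0],[0,0,0,0,0],[0,0,0,0,0],[0,0,0,0,0]]'; python3 -m jog '[[0,0,0,0,0],[0,0,0,0,0],[0,0,0,0,0],[0,0,15,0,0],[0,0,15,0,0]]'
```

```text
time: 5.6
eef_pos: [0.4741, 0.4182, 0.0267]
eef_rot: [0.999, -0.039, 0.003, -0.002]
force: [-0.2, 0.7, 6.8]
finger_gap: 0.0461
time: 6.1
eef_pos: [0.4714, 0.4168, 0.0542]
eef_rot: [0.999, -0.038, 0.0, -0.0]
force: [0.4, 0.8, 0.2]
finger_gap: 0.0463
```

```bash
python3 -m jog '[[0,0,30,0,0],[-21,-42,0,0,0],[-22,-42,0,0,0],[-22,-42,0,0,0],[-21,-41,0,0,0],[0,-40,0,0,0],[0,-40,0,0,0],[0,-40,0,0,0]]'; python3 -m jog '[[0,-40,0,0,0],[0,-40,0,0,0],[0,-40,0,0,0],[0,-40,0,0,0],[0,-40,0,0,0],[0,-40,0,0,0],[0,0,50,0,0],[0,0,40,0,0]]';python3 -m jog '[[0,0,0,0,0],[0,0,0,0,0]]'
python3 - <<'E'
from h import *
i,K,T=cap("wrist","w4");s=telemetry.sense();print(s["eef_pos"],s["qpos"],s["force"])
cv2.imwrite("pics/w4b.png",cv2.resize(cv2.imread("pics/w4.png"),(800,600),interpolation=cv2.INTER_CUBIC))
E
```

```text
time: 6.9
eef_pos: [0.3855, 0.1283, 0.0838]
eef_rot: [0.999, -0.038, 0.001, -0.0]
force: [1.1, -0.4, -0.6]
finger_gap: 0.0464
time: 7.7
eef_pos: [0.3847, -0.1115, 0.1741]
eef_rot: [0.999, -0.04, -0.0, -0.0]
force: [2.2, -0.3, -0.6]
finger_gap: 0.0466
time: 7.9
eef_pos: [0.3858, -0.1108, 0.1741]
eef_rot: [0.999, -0.039, 0.002, 0.001]
force: [0.3, 0.2, -1.1]
finger_gap: 0.0458
[ 0.38494388 -0.11017376  0.17253772] [-5.63844317e-01 -3.24066641e-01  2.22054615e+00  3.97098947e-05
  1.24434835e+00  1.08372415e+00] [-0.07087631  0.41695454 -1.56827465]
```

View pics/w4b.png

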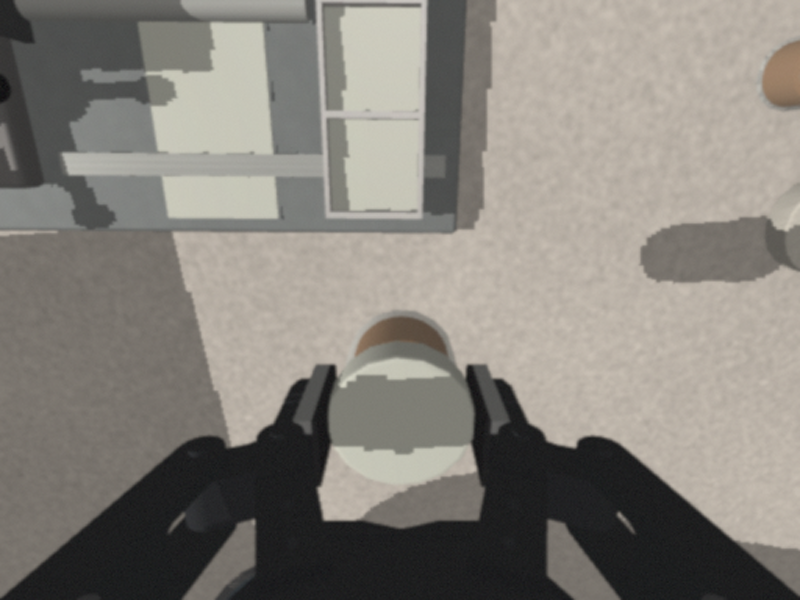

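The pot is held upright. The tray shows near outer corners at (325,218) and (425,218), and dividers at row 115 (cols 322-425) and row 2 (cols 318-428).

```bash
python3 - <<'E'
from h import *
K,T=load("w4")
f=lambda u,v,z:p2w(K,T,u*.64-.2,v*.64-.2,z)[:2]
nl,nr,d1l,d1r,d2l,d2r=[f(*a,.033) for a in[(325,218),(425,218),(322,115),(425,115),(318,2),(428,2)]]
print(nl,nr,d1l,d1r,d2l,d2r,np.linalg.norm(nl-nr))
m0,m1,m2=(nl+nr)/2,(d1l+d1r)/2,(d2l+d2r)/2
print("mids",m0,m1,m2,"yaw",np.degrees(np.arctan2(*(m2-m0)[::-1])))
print("pocket1",(m0+m1)/2,"pocket2",(m1+m2)/2)
y=np.radians(-4.3);u=np.array([np.cos(y),np.sin(y)]);print("from m1 model p1,p2",m1-.03*u,m1+.03*u)
K,T=load("w4");print("plate corner",f(455,232,.014), "pot", f(402,403,.1725+.026))
E
```

```text
[ 0.42897958 -0.06684844] [ 0.42403268 -0.13126734] [ 0.49035275 -0.07307176] [ 0.48561594 -0.13492106] [ 0.54879618 -0.07859893] [ 0.5441     -0.14007546] 0.06460856855269415
mids [ 0.42650613 -0.09905789] [ 0.48798434 -0.10399641] [ 0.54644809 -0.1093372 ] yaw -4.898412378038715
pocket1 [ 0.45724524 -0.10152715] pocket2 [ 0.51721622 -0.1066668 ]
from m1 model p1,p2 [ 0.45806879 -0.10174705] [ 0.5178999  -0.10624577]
plate corner [ 0.40999928 -0.1523746 ] pot [ 0.39139346 -0.11327913]
```

```bash
python3 -m jog '[[44,2,-10,0,0],[44,2,-10,0,0],[45,1,-10,0,0],[0,0,-30,0,0],[0,0,-30,0,0],[0,0,-15,0,0],[0,0,0,0,0],[0,0,0,0,0]]'
python3 - <<'E'
from h import *
i,K,T=cap("wrist","w5");s=telemetry.sense();print(s["eef_pos"],s["force"],s["finger_gap"])
cv2.imwrite("pics/w5b.png",cv2.resize(cv2.imread("pics/w5.png"),(800,600),interpolation=cv2.INTER_CUBIC)[0:600,150:650])
E
```

```text
time: 8.75
eef_pos: [0.5181, -0.1054, 0.0676]
eef_rot: [0.999, -0.038, -0.0, -0.0]
force: [-0.2, 0.1, 0.2]
finger_gap: 0.0459
[ 0.51882599 -0.10570709  0.06851505] [ 0.02352895 -0.67850733  0.16683799] 0.04606844018264322
```

View pics/w5b.png

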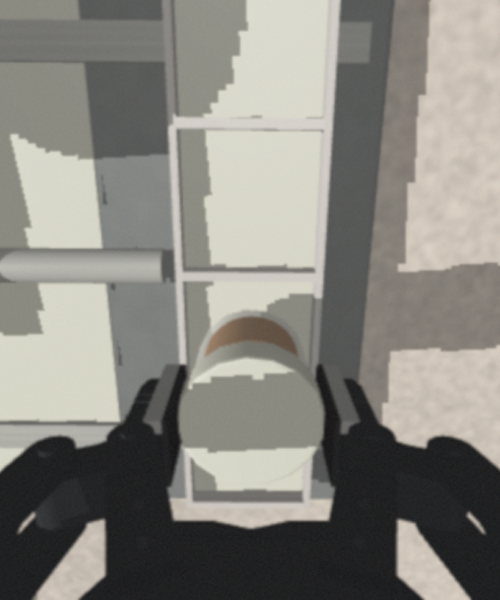

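The pot hovers over the second pocket. The far divider is at row 275, the side rims are at cols 182 and 318, and the pot's far bottom edge is at row 312, col 252.

```bash
python3 - <<'E'
from h import *
K,T=load("w5")
f=lambda u,v,z:p2w(K,T,(u+150)*.64-.2,v*.64-.2,z)[:2].round(4)
print("div23",f(249,275,.033),"div34",f(250,123,.033),"rimL",f(181,290,.033),"rimR",f(319,290,.033),"pot edge far",f(252,311,.042),"div12",f(248,499,.033))
E
```

```text
div23 [ 0.5487 -0.1086] div34 [ 0.6081 -0.1136] rimL [ 0.5443 -0.0792] rimR [ 0.5398 -0.1378] pot edge far [ 0.5358 -0.1089] div12 [ 0.4316 -0.099 ]
```

```bash
python3 -m jog '[[2,0,-8,0,0],[0,0,-6,0,0],[0,0,0,0,0],[0,0,0,0,0]]'
```

```text
time: 9.2
eef_pos: [0.5201, -0.1054, 0.0532]
eef_rot: [0.999, -0.039, -0.0, -0.0]
force: [-0.3, 0.0, -1.0]
finger_gap: 0.0462
```

```bash
python3 -m jog '[[0,0,-1,0,0],[0,0,0,0,0],[0,0,0,0,1],[0,0,0,0,1],[0,0,0,0,1],[0,0,30,0,1],[0,0,40,0,1],[0,0,30,0,1]]'
python3 -m jog '[[0,-40,0,0,1],[0,-45,0,0,1],[0,-45,0,0,1],[0,-45,0,0,1],[-20,-40,0,0,1],[0,-40,0,0,1],[0,0,20,0,1],[0,0,0,0,1]]'
python3 - <<'E'
from h import *
i,K,T=cap("wrist","w6");s=telemetry.sense();print(s["eef_pos"],s["force"],s["finger_gap"])
i2,_,_=cap("top","t2")
a=cv2.imread("pics/w6.png");b=cv2.imread("pics/t2.png")
cv2.imwrite("pics/m2.png",np.hstack([cv2.resize(a,(400,300)),cv2.resize(b,(400,300))]))
cv2.imwrite("pics/m2.png",np.vstack([cv2.resize(a,(480,360))[60:300],cv2.resize(b[110:290,80:440],(480,240))]))
E
```

```text
time: 10.0
eef_pos: [0.5206, -0.1056, 0.1544]
eef_rot: [0.999, -0.038, 0.001, 0.0]
force: [1.3, 0.4, -0.6]
finger_gap: 0.0855
time: 10.8
eef_pos: [0.5009, -0.3627, 0.1747]
eef_rot: [0.999, -0.039, 0.002, 0.002]
force: [0.4, -0.4, 0.5]
finger_gap: 0.0852
[ 0.5006795  -0.36130401  0.17348356] [-0.39845117  0.78210506 -0.09884806] 0.08537106218385719
```

View pics/m2.png

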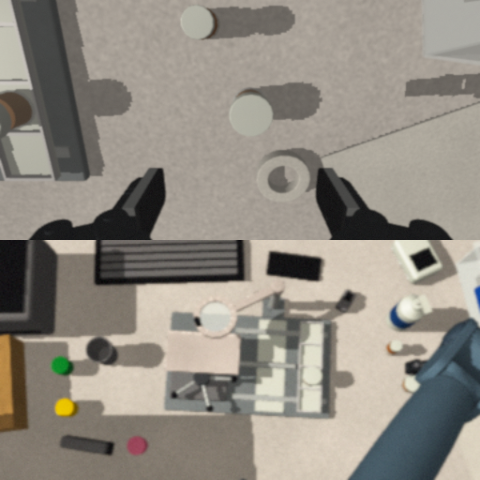

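The first pot stands in the second pocket. The second pot's cap is at (250,116) in the mosaic, i.e. (267,188) in the raw picture, clear of the tape.

```bash
python3 - <<'E'
from h import *
K,T=load("w6")
print(p2w(K,T,266.7,187.7,.05),p2w(K,T,283*1.0667,(60+177)*1.0667,.019),p2w(K,T,198*1.0667,(60+22)*1.0667,.065))
E
```

```text
[ 0.49360061 -0.37453774  0.05      ] [ 0.39735958 -0.41206082  0.019     ] [ 0.59139851 -0.33327645  0.065     ]
```

```bash
python3 -m jog '[[-5,-10,-45,0,1],[0,0,-45,0,1],[0,0,-45,0,1],[0,0,-14,0,1],[0,0,0,0,0],[0,0,0,0,0],[0,0,0,0,0],[0,0,0,0,0]]'; python3 -m jog '[[0,0,0,0,0],[0,0,0,0,0],[0,0,0,0,0],[0,0,20,0,0],[0,0,20,0,0]]'
```

```text
time: 11.7
eef_pos: [0.4971, -0.3722, 0.0267]
eef_rot: [0.999, -0.038, 0.002, 0.002]
force: [-0.4, 0.1, 5.7]
finger_gap: 0.0465
time: 12.2
eef_pos: [0.495, -0.3703, 0.0642]
eef_rot: [0.999, -0.039, -0.0, -0.0]
force: [0.8, 0.6, -0.3]
finger_gap: 0.0461
```

```bash
python3 -m jog '[[0,0,36,0,0],[-6,44,0,0,0],[-6,45,0,0,0],[-6,45,0,0,0],[-6,45,0,0,0],[-6,45,0,0,0],[-5,45,0,0,0],[0,0,-30,0,0]]';python3 -m jog '[[0,0,0,0,0],[0,0,0,0,0]]'
python3 - <<'E'
from h import *
i,K,T=cap("wrist","w7");s=telemetry.sense();print(s["eef_pos"],s["force"],s["finger_gap"])
cv2.imwrite("pics/w7b.png",cv2.resize(cv2.imread("pics/w7.png"),(800,600),interpolation=cv2.INTER_CUBIC)[0:600,150:650])
E
```

```text
time: 13.0
eef_pos: [0.4624, -0.0986, 0.073]
eef_rot: [0.999, -0.036, 0.004, 0.001]
force: [1.1, -0.3, -1.0]
finger_gap: 0.0457
time: 13.2
eef_pos: [0.4602, -0.1016, 0.0698]
eef_rot: [0.999, -0.039, -0.0, 0.0]
force: [-0.0, -0.8, -0.7]
finger_gap: 0.0459
[ 0.46092061 -0.1023001   0.07044739] [ 1.49641197  0.01897062 -0.6477736 ] 0.04594686892607895
```

View pics/w7b.png

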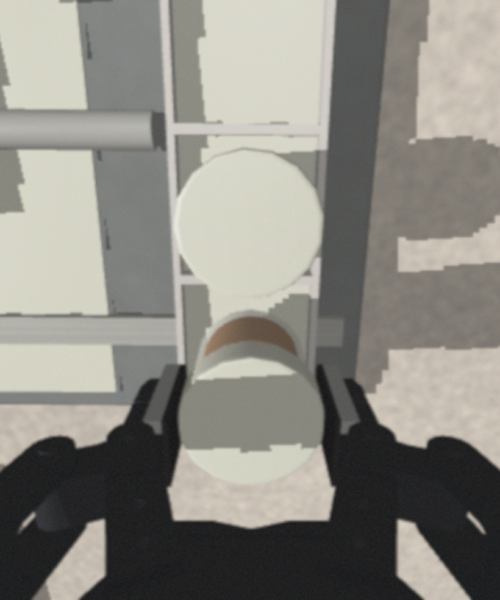

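The first pot stands upright in pocket 2 (cap ~(250,222)). The held pot is aligned over pocket 1, with the divider at row 280 and its edge at row 311.

```bash
python3 -m jog '[[1,0,-10,0,0],[0,0,-8,0,0],[0,0,0,0,0],[0,0,0,0,0]]';python3 -m jog '[[0,0,0,0,0],[0,0,0,0,1],[0,0,0,0,1],[0,0,0,0,1],[0,0,30,0,1],[0,0,40,0,1],[0,0,40,0,1]]';python3 -m jog '[[-40,0,40,0,1],[-40,0,20,0,1],[0,0,0,0,1],[0,0,0,0,1]]'
python3 - <<'E'
from h import *
i,K,T=cap("wrist","w8");s=telemetry.sense();print(s["eef_pos"],s["qpos"],s["finger_gap"])
cap("top","t3");cap("scene","s3")
a=cv2.imread("pics/w8.png");b=cv2.imread("pics/t3.png");c=cv2.imread("pics/s3.png")
cv2.imwrite("pics/m3.png",np.vstack([np.hstack([cv2.resize(a,(400,300)),cv2.resize(b,(400,300))]),cv2.resize(c[60:260],(768,300))[:,:].copy() if 0 else cv2.copyMakeBorder(cv2.resize(c[60:252],(800,300)),0,0,0,0,0)]))
E
```

```text
time: 13.65
eef_pos: [0.462, -0.1024, 0.0517]
eef_rot: [0.999, -0.039, 0.001, 0.0]
force: [-0.0, -1.2, 2.5]
finger_gap: 0.0457
time: 14.35
eef_pos: [0.4604, -0.1009, 0.1618]
eef_rot: [0.999, -0.038, -0.001, -0.001]
force: [0.7, -1.2, -0.2]
finger_gap: 0.0855
time: 14.75
eef_pos: [0.3857, -0.1015, 0.2172]
eef_rot: [0.999, -0.039, 0.001, 0.0]
force: [-0.1, -0.8, -0.3]
finger_gap: 0.0853
[ 0.38573603 -0.10126673  0.21617637] [-5.43108575e-01 -3.82370921e-01  2.18034065e+00  2.14782416e-04
  1.34391385e+00  1.10484609e+00] 0.08513116700142036
```

View pics/m3.png

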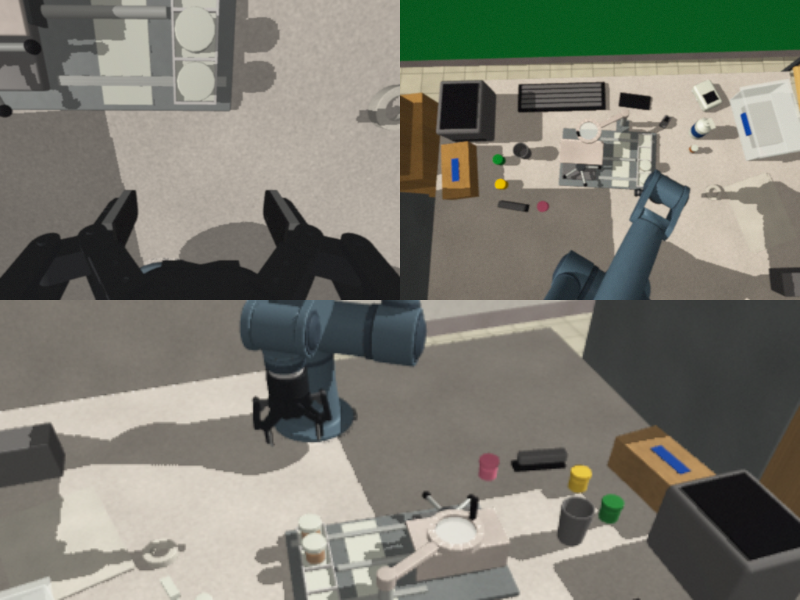

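Both pots stand in pockets 1 and 2. There is a small light spot at the bottom edge of the top picture, ~(748,298), so I'll check it in case it is another pot.

```bash
python3 - <<'E'
from h import *
b=cv2.imread("pics/t3.png");c=cv2.imread("pics/s3.png")
K,T=load("t3");p=p2w(K,T,445,381,.05);print(p,w2p(*load("s3"),p))
r=lambda i:cv2.resize(i,(400,400),interpolation=cv2.INTER_CUBIC)
cv2.imwrite("pics/m4.png",np.hstack([r(b[284:384,412:512]),r(c[120:240,0:120])]))
E
```

```text
[-0.0396322  -0.49671412  0.05      ] [ 71.23095171 140.12993064]
```

View pics/m4.png

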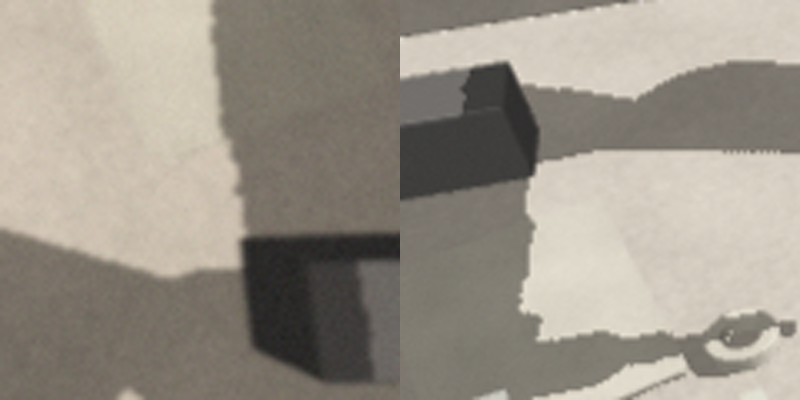

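That spot is only a lit patch of desk, so there are two pots. Next I work out the wheel strokes.

```bash
python3 -m jog '[[15,38,0,0,0],[15,38,0,0,0],[15,38,0,0,0],[16,38,0,0,0],[16,38,0,0,0],[16,39,-20,0,0],[0,0,-40,0,0],[0,0,-40,0,0]]'
python3 - <<'E'
import numpy as np
ax=np.array([523,180.])
ph=np.arange(230,94,-10);p=ax+68*np.c_[np.cos(np.radians(ph)),np.sin(np.radians(ph))]
print(p[0].round(),np.diff(p,axis=0).round(1).tolist())
ph=np.arange(252,94,-10);p=ax+68*np.c_[np.cos(np.radians(ph)),np.sin(np.radians(ph))]
print(p[0].round(),np.diff(p,axis=0).round(1).tolist())
E
```

```text
time: 15.7
eef_pos: [0.4792, 0.1293, 0.114]
eef_rot: [0.999, -0.037, -0.001, 0.0]
force: [-0.5, -0.2, 0.3]
finger_gap: 0.0001
[479. 128.] [[-8.4, 8.4], [-6.8, 9.7], [-5.0, 10.7], [-3.1, 11.4], [-1.0, 11.8], [1.0, 11.8], [3.1, 11.4], [5.0, 10.7], [6.8, 9.7], [8.4, 8.4], [9.7, 6.8], [10.7, 5.0], [11.4, 3.1]]
[502. 115.] [[-10.9, 4.6], [-9.9, 6.5], [-8.7, 8.1], [-7.1, 9.5], [-5.4, 10.6], [-3.5, 11.3], [-1.4, 11.8], [0.6, 11.8], [2.7, 11.5], [4.6, 10.9], [6.5, 9.9], [8.1, 8.7], [9.5, 7.1], [10.6, 5.4], [11.3, 3.5]]
```

```bash
python3 -m jog '[[0,0,-34,0,0],[0,0,-32,0,0],[0,0,0,0,0]]'; python3 -m jog '[[-8,8,0,0,0],[-7,10,0,0,0],[-5,11,0,0,0],[-3,11,0,0,0],[-1,12,0,0,0],[1,12,0,0,0]]';python3 -m jog '[[3,11,0,0,0],[5,11,0,0,0],[7,10,0,0,0],[8,8,0,0,0]]';python3 -m jog '[[10,7,0,0,0],[11,5,0,0,0],[11,3,0,0,0],[0,0,0,0,0]]'
```

```text
time: 16.0
eef_pos: [0.474, 0.1278, 0.0444]
eef_rot: [0.999, -0.038, -0.007, 0.0]
force: [-0.5, 0.0, -0.0]
finger_gap: 0.0003
time: 16.6
eef_pos: [0.4574, 0.1916, 0.0531]
eef_rot: [0.999, -0.038, 0.003, 0.001]
force: [2.0, -8.7, 0.7]
finger_gap: 0.0003
time: 17.0
eef_pos: [0.478, 0.2317, 0.0518]
eef_rot: [0.999, -0.038, -0.0, 0.001]
force: [-2.6, -8.1, 0.8]
finger_gap: 0.0
time: 17.4
eef_pos: [0.51, 0.2474, 0.0511]
eef_rot: [0.999, -0.038, -0.001, 0.0]
force: [-2.6, -0.8, -0.8]
finger_gap: 0.0001
```

```bash
python3 -m jog '[[0,0,40,0,0],[0,0,40,0,0],[-1,-44,0,0,0],[-1,-44,0,0,0],[-2,-45,0,0,0],[0,0,0,0,0],[0,0,0,0,0]]'
python3 - <<'E'
from h import *
i,K,T=cap("wrist","w9");s=telemetry.sense();print(s["eef_pos"],s["force"],s["finger_gap"])
img=cv2.resize(cv2.imread("pics/w9.png"),(800,600),interpolation=cv2.INTER_CUBIC)
for a in (86.5,158.5,230.5,302.5):
    for r in(30,83):
        p=w2p(K,T,[.523+r/1e3*np.cos(np.radians(a)),.180+r/1e3*np.sin(np.radians(a)),.062])/.64;cv2.circle(img,tuple(int(x) for x in p),4,(0,0,255),1);print(a,r,p.round())
cv2.imwrite("pics/w9b.png",img)
E
```

```text
time: 18.1
eef_pos: [0.5074, 0.1136, 0.1322]
eef_rot: [0.999, -0.039, 0.002, -0.0]
force: [-0.2, -0.8, -0.2]
finger_gap: -0.0
[0.50727401 0.11431236 0.13190311] [0.35343892 0.04439456 0.28193319] -8.421709343373002e-05
86.5 30 [208. 296.]
86.5 83 [105. 297.]
158.5 30 [255. 346.]
158.5 83 [237. 427.]
230.5 30 [316. 326.]
230.5 83 [399. 378.]
302.5 30 [311. 260.]
302.5 83 [395. 195.]
```

View pics/w9b.png

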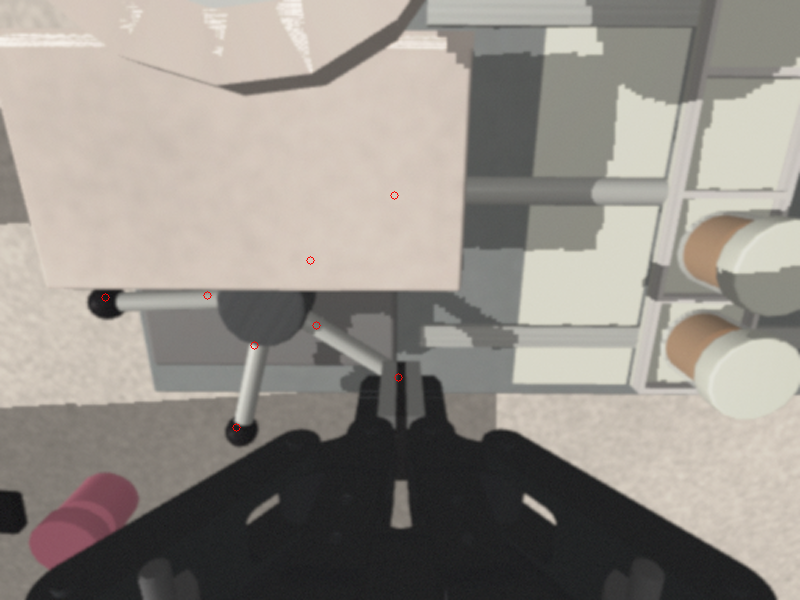

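The model markers land within about 4 px of the real balls (105,300) and (241,431), and both pots stand in the tray. Now the insertion between the spoke and the hood.

```bash
python3 -m jog '[[1,-1,-20,0,0],[0,0,-20,0,0],[0,0,-10,0,0],[0,0,-10,0,0],[0,0,-10,0,0],[0,0,0,0,0]]';python3 -m jog '[[0,0,-11,0,0],[0,0,0,0,0]]'
```

```text
time: 18.75
eef_pos: [0.507, 0.113, 0.0595]
eef_rot: [0.999, -0.038, -0.001, 0.0]
force: [-0.5, 0.5, -0.6]
finger_gap: 0.0
time: 18.95
eef_pos: [0.5071, 0.1126, 0.0486]
eef_rot: [0.999, -0.039, -0.001, 0.0]
force: [-1.1, 0.2, -0.3]
finger_gap: -0.0003
```

```bash
python3 -m jog '[[-8,4,0,0,0],[-8,4,0,0,0],[-10,6,0,0,0],[-9,8,0,0,0],[-7,9,0,0,0],[-5,11,0,0,0]]';python3 -m jog '[[-4,11,0,0,0],[-1,12,0,0,0],[1,12,0,0,0],[3,11,0,0,0],[5,11,0,0,0]]';python3 -m jog '[[6,10,0,0,0],[8,9,0,0,0],[9,7,0,0,0],[11,5,0,0,0],[11,4,0,0,0],[0,0,0,0,0]]'
```

```text
time: 19.55
eef_pos: [0.4635, 0.1541, 0.0519]
eef_rot: [0.999, -0.038, 0.004, 0.001]
force: [5.5, -6.8, 2.0]
finger_gap: -0.0
time: 20.05
eef_pos: [0.4643, 0.2108, 0.0502]
eef_rot: [0.999, -0.038, -0.0, 0.002]
force: [-2.8, -7.7, 1.3]
finger_gap: -0.0003
time: 20.65
eef_pos: [0.508, 0.2465, 0.0486]
eef_rot: [0.999, -0.038, -0.002, 0.001]
force: [-1.7, -0.4, -1.2]
finger_gap: 0.0
```

```bash
python3 -m jog '[[0,0,30,0,0],[0,0,25,0,0],[-25,-43,0,0,0],[-25,-43,0,0,0],[0,0,0,0,0],[0,0,-25,0,0],[0,0,-28,0,0],[0,0,0,0,0]]'; python3 -m jog '[[-2,12,0,0,0],[0,12,0,0,0],[2,12,0,0,0],[4,11,0,0,0],[6,10,0,0,0],[8,9,0,0,0]]';python3 -m jog '[[4,4,0,0,0],[0,0,0,0,0]]';python3 -m jog '[[3,2,0,0,0],[0,0,0,0,0]]'
```

```text
time: 21.45
eef_pos: [0.4571, 0.1606, 0.0491]
eef_rot: [0.999, -0.038, -0.003, 0.0]
force: [-0.5, -0.3, 0.7]
finger_gap: -0.0001
time: 22.05
eef_pos: [0.4775, 0.227, 0.0526]
eef_rot: [0.999, -0.037, -0.0, 0.002]
force: [-3.3, -7.4, 0.1]
finger_gap: -0.0
time: 22.25
eef_pos: [0.4817, 0.2315, 0.0523]
eef_rot: [0.999, -0.038, -0.0, 0.001]
force: [-1.6, -2.5, 0.1]
finger_gap: 0.0001
time: 22.45
eef_pos: [0.4843, 0.233, 0.0522]
eef_rot: [0.999, -0.038, -0.001, 0.001]
force: [-3.4, -4.0, -0.5]
finger_gap: 0.0001
```

```bash
python3 -m jog '[[3,3,0,0,0],[0,0,0,0,0]]'; python3 -m jog '[[3,2,0,0,0],[0,0,0,0,0]]'; python3 -m jog '[[3,2,0,0,0],[0,0,0,0,0]]'
```

```text
time: 22.65
eef_pos: [0.4867, 0.2361, 0.0518]
eef_rot: [0.999, -0.038, -0.001, 0.001]
force: [-3.0, -3.3, -1.7]
finger_gap: 0.0002
time: 22.85
eef_pos: [0.4889, 0.2375, 0.0515]
eef_rot: [0.999, -0.038, -0.002, 0.002]
force: [-6.0, -5.8, 0.5]
finger_gap: 0.0003
time: 23.05
eef_pos: [0.4895, 0.2379, 0.0512]
eef_rot: [0.999, -0.037, -0.006, 0.004]
force: [-15.5, -14.2, 9.8]
finger_gap: 0.0002
```

The force jumped to 21 N at φ≈120°, as predicted, so the tray is against its stop. I back off, lift, and go to the lamp pin.

```bash
python3 -m jog '[[-4,-4,0,0,0],[-3,-3,0,0,0],[0,0,45,0,0],[0,0,45,-7,0],[0,0,45,-7,0],[0,0,45,-7,1],[0,0,45,-7,1],[0,0,0,-7,1]]'; python3 -m jog '[[39,-14,0,0,1],[39,-14,0,0,1],[39,-14,0,0,1],[39,-14,0,0,1],[0,0,0,0,1],[0,0,0,0,1]]'
python3 - <<'E'
from h import *
i,K,T=cap("wrist","w10");s=telemetry.sense();print(s["eef_pos"],R.from_quat(s["eef_rot"]).as_matrix()[:2,1],w2p(K,T,[.6395,.175,.22]),w2p(K,T,[.6395,.175,.172]))
cv2.imwrite("pics/w10b.png",cv2.imread("pics/w10.png"))
E
```

```text
time: 23.85
eef_pos: [0.4907, 0.2344, 0.2866]
eef_rot: [0.941, -0.339, 0.007, -0.005]
force: [0.7, -0.6, 0.8]
finger_gap: 0.0431
time: 24.45
eef_pos: [0.6434, 0.177, 0.2771]
eef_rot: [0.941, -0.337, 0.0, -0.0]
force: [-0.1, -0.2, -0.4]
finger_gap: 0.0855
[0.6427216  0.17737973 0.27730596] [-0.63446362 -0.77295196] [259.48748391 209.82617649] [259.00236354 190.08488966]
```

View pics/w10b.png

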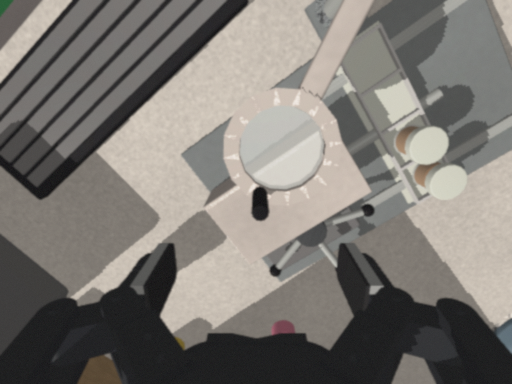

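The pin is at (260,212), matching the prediction of (259,210). The tray has moved in with both pots standing.

```bash
python3 -m jog '[[-3,-2,-44,0,1],[0,0,-44,0,1],[0,0,0,0,0.3],[0,0,0,0,0.3],[0,0,0,0,0.3],[0,0,0,0,0.3]]'; python3 -m jog '[[-29,-16,0,5,0.3],[-26,-20,0,5,0.3],[-23,-24,0,5,0.3],[-19,-27,0,5,0.3],[-15,-30,0,5,0.3],[-10,-31,0,5,0.3],[-5,-33,0,5,0.3],[0,0,0,0,0.3]]'
```

```text
time: 25.1
eef_pos: [0.6414, 0.1751, 0.1924]
eef_rot: [0.941, -0.337, 0.003, -0.001]
force: [0.0, 0.3, -0.4]
finger_gap: 0.0285
time: 25.9
eef_pos: [0.5135, -0.0095, 0.1909]
eef_rot: [0.999, -0.04, 0.002, 0.001]
force: [-0.5, -1.1, -0.2]
finger_gap: 0.0257
```

```bash
python3 -m jog '[[0,1,0,0,0.3],[0,0,0,0,0],[0,0,0,0,0],[0,0,0,0,0],[0,0,0,0,0]]';python3 -m jog '[[0,0,0,0,0.5],[0,0,0,0,0.5],[0,0,35,0,0.5],[0,0,40,0,0.6]]';python3 -m jog '[[-40,0,20,0,0.6],[-40,0,20,0,0.6],[-40,0,20,0,0.6],[0,0,0,0,0.6],[0,0,0,0,0.6]]'
python3 - <<'E'
from h import *
i,K,T=cap("wrist","w11");s=telemetry.sense();print(s["eef_pos"],s["qpos"])
i,K,T=cap("top","t4");i,K,T=cap("scene","s4")
w=cv2.resize(cv2.imread("pics/w11.png"),(800,600),interpolation=cv2.INTER_CUBIC)[0:380]
t=cv2.resize(cv2.imread("pics/t4.png")[125:265,170:380],(330,220),interpolation=cv2.INTER_CUBIC)
c=cv2.resize(cv2.imread("pics/s4.png")[110:300,120:526],(470,220),interpolation=cv2.INTER_CUBIC)
cv2.imwrite("pics/m5.png",np.vstack([w,np.hstack([t,c])]))
E
```

```text
time: 26.4
eef_pos: [0.5136, -0.0047, 0.19]
eef_rot: [0.999, -0.038, 0.001, 0.0]
force: [-1.8, -0.2, 6.3]
finger_gap: 0.0119
time: 26.8
eef_pos: [0.5114, -0.0047, 0.2621]
eef_rot: [0.999, -0.038, -0.003, -0.001]
force: [0.5, -0.7, 0.2]
finger_gap: 0.0508
time: 27.3
eef_pos: [0.3928, -0.0052, 0.3242]
eef_rot: [0.999, -0.038, 0.001, 0.0]
force: [0.2, 0.7, -1.0]
finger_gap: 0.0513
[ 0.39290207 -0.0052264   0.32314013] [-3.04064940e-01 -4.74747394e-01  2.05140625e+00  1.91508797e-04
  1.56517914e+00  1.34355471e+00]
```

View pics/m5.png

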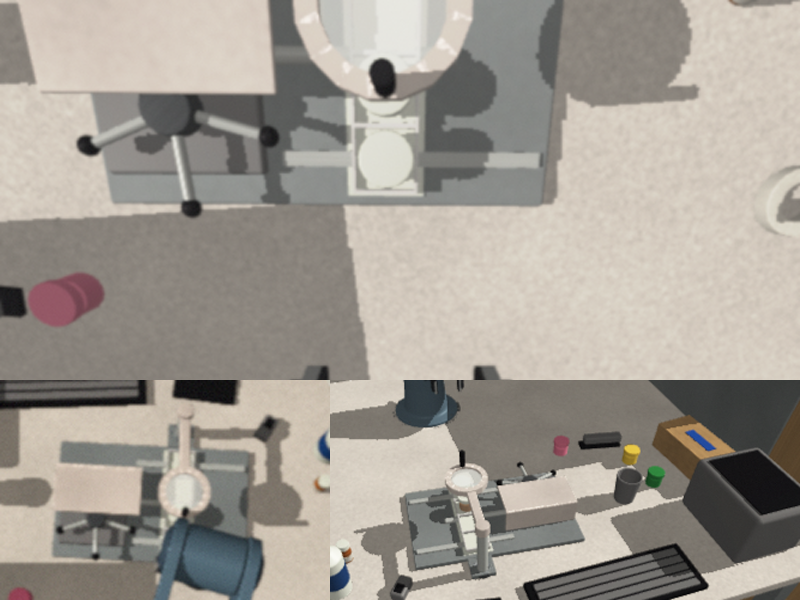

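The tray is under the lens with both pots in it. Ring edges are at cols 295 and 472 (row 5), the pin is at (382,65), near tray corners are at (348,195) and (424,195), and balls are at (88,145), (191,208) and (268,136). Numeric check:

```bash
python3 - <<'E'
from h import *
K,T=load("w11");f=lambda u,v,z:p2w(K,T,u*.64-.2,v*.64-.2,z)[:2]
y=np.radians(-4.3);Rm=np.array([[np.cos(y),-np.sin(y)],[np.sin(y),np.cos(y)]]);o=np.array([.5575,-.0286]);S=lambda p:(Rm.T@(p-o)).round(4)
for b in[(88,145),(191,208),(268,136)]:
    d=f(*b,.062)-[.523,.18];print("ball",np.hypot(*d).round(3),np.degrees(np.arctan2(d[1],d[0]))%360+4.3)
print("tray corners st",S(f(348,195,.033)),S(f(424,195,.033)))
print("ring edges st",S(f(295,5,.163)),S(f(472,5,.163)),"pin",S(f(382,66,.22)))
print("plate near corners",S(f(113,202,.014)),S(f(542,205,.014)))
K,T=load("t4");g=lambda u,v,z:p2w(K,T,170+u*210/330,125+(v-380)*210/330,z)[:2]
print("top lens",S(g(184,492,.168)),"hinge",S(g(185,411,.17)))
E
```

```text
ball 0.083 110.95352725809546
ball 0.084 182.89538550998532
ball 0.084 254.35253983238078
tray corners st [-0.1256  0.0606] [-0.1257 -0.0132]
ring edges st [-0.002   0.0727] [-0.0022 -0.0337] pin [-0.0445  0.0187]
plate near corners [-0.134   0.3024] [-0.1376 -0.1347]
top lens [-0.0037  0.0205] hinge [0.1672 0.024 ]
```

```bash
python3 -m jog '[[0,0,0,0,0.6],[0,0,0,0,0.6]]'; python3 -c "
from station import env
print(env.close_job())"
```

```text
time: 27.65
eef_pos: [0.393, -0.0053, 0.3226]
eef_rot: [0.999, -0.038, -0.001, -0.0]
force: [-0.3, 0.2, -0.1]
finger_gap: 0.0514
the job is handed in; nothing more can be done
None
```

The job is done and handed in at 27.7 s on the robot's clock. I swung the lamp clear to about 1.07 rad and found two white-capped pots on the desk, which I stood in the two pockets nearest the robot. I then wound the tray home with three strokes on the spokes and swung the lamp back.

**Last checks:**
- **Wheel:** the spokes lie within 1° of where 5.6 rad would put them, and the force rose to about 21 N at the stop. The tray is fully home.
- **Lens:** it is within about 4 mm of the tray's home centre.
- **Tray:** its near corners, read roughly from the picture, put its centre about 4 mm further left than the nominal 20 mm. I took that as reading error.
- **Pots:** the first stands upright in its pocket. The second is partly hidden by the lamp ring in the final picture, but it stood upright in the views taken after each pot was placed and after winding.
- **Bystanders:** nothing was deliberately touched, and those visible in the last pictures look unmoved. I did not measure them.

No check failed.

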